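# Gauge a vial in the bench caliper

## Robot

A 6-joint arm with a two-finger parallel gripper is mounted at the origin on a cart in front of the work surface, level with it; the furniture and walls round the work are solid. World frame = base frame: x ahead of the robot, y to its left, z up, the work surface at z = 0. Lengths are in m, angles in rad, forces in N, time in s.
With the tool pointing down it reaches from about 0.35 to 0.85 m from the base axis. Payload 8.1 kg.
Tool frame: the origin (TCP) lies midway between the tips of the shut fingers; the grasp point (between the pads) lies 19 mm behind it (robot.grip_point_offset is the distance from the TCP to the grasp point, in m); z points along the fingers, y is the line along which they close (so a half turn about z gives the same grasp; the last joint's range is limited). The gripper opens to 93 mm and grips with 3 to 60 N. Pads are 15 mm wide; open, the fingers measure 128 mm over their backs; the gripper's body (75 mm by 188 mm) begins 65 mm behind the grasp point.
Start: joints at [-0.085, 0.13, 1.488, -0, 1.523, -0.085], TCP at [0.6, 0, 0.219] pointing down, gripper open.
Joint ranges: [-2.96, 2.96], [-0.89, 2.26], [0.02, 2.5], [-1.34, 4.48], [0, 2.73], [-2.66, 2.66]. Speed limits (rad/s): [2.39, 2.39, 2.79, 3.14, 3.14, 3.14].

## Interface

Orientations are given as a rotation vector (axis times angle).
In Python, from plant import robot, read_camera, job gives the robot as it stands.
- The arm moves only by the shell command python3 -m inch 'ROWS' [FORCE]. ROWS is JSON, one flat list of numbers, 5 for each row, row after row: the shift along the world's x, y, z in mm, then the turn about the world's z in degrees, then the opening in per cent of the stroke, from 0 (shut) to 100 (fully open). In form: [dx, dy, dz, yaw, hand, dx, dy, dz, yaw, hand, ...]. A call has 1 to 10 rows; each row is the pose to reach, as a shift and turn from the pose commanded when the call began; what a row does not reach only later rows make up. A row lasts 1/12 s, in which the tool goes at most 41.7 mm and 7.16 degrees, less where a joint would pass 70% of its speed; a pose out of reach is approached as far as the arm can. A call with a gripper value outside its range is refused whole. The fingers move at their own pace and stop on an object; FORCE is the grip in N (left out, the last holds). Time passes only in rows, so rows that repeat a pose let the fingers close. It gives the time, the measured TCP pose, the force, the opening and the grip force at its end, in the units of the state.
- robot.read_state(): the state, without advancing time (a new reading comes with each control period).
- read_camera(name): name is "scene" or "side" or "wrist"; returns a dict with "image" (400x640x3 uint8, blue, green, red), "K" (3x3 intrinsics, pixels), "extrinsics" (4x4, takes a point from world to camera coordinates); the wrist camera has in their place "mount" (4x4, takes a point from camera to tool coordinates, whose origin is the TCP and whose axes are the flange's). Camera axes: x right, y down, z forward; pixel columns grow to the right and rows downward; lengths in m; the calibration is good to about 2 mm. A picture is of the moment at which its call begins: read the wrist's pose just before it. There is no depth.
- job.close_job(): hands the job in; it is judged then, once.
The state is a dict: "t": time; "q": joint angles; "dq": joint speeds; "joint_torque": joint torques, N m; "tool_pos": TCP position; "orientation": TCP orientation; "force": force on the tool from outside, world axes, zero at the start; "wrist_torque": the same for the moment, N m; "opening": finger opening in m; "gripper_force": force on a finger pad.
Only numpy, scipy, OpenCV 4.12 (cv2) and the standard library are available. Lean on these libraries where they do the work, as an engineer would, in place of code of your own. Each camera call takes 0.05 s, during which the arm holds its last target. There are 200 camera calls.

## Task

Stand the screw-cap vial upright on the bed of the bench caliper between its two jaws, on the centre line of the jaw faces, and let go of it. Then slide the moving jaw's carriage up by its thumb tab until the vial is pinched between both jaws, with only a light, steady finger pressure that never tilts the jaw visibly or squeezes the vial hard, and leave it closed with the vial still lightly held. Leave the other things on the worktop undisturbed.

Things in the scene. Friction and masses are not known exactly. Their poses are not given: they have to be found in the camera images.
- caliper: Bench caliper, fixed to the worktop: grey foot 90 x 290 x 10 mm, two steel rails along its y axis; their tops are the bed, 72 mm wide (x), 40 mm above the origin, parted by a 10 mm slot. Origin: centre of the underside, at worktop height; z up; the moving jaw slides along y and closes towards +y. The fixed jaw is the anvil on the grey post at its +y end.
- post (a point): Centre of the -y face of the grey anvil post (50 mm wide, top 90 mm over the worktop), 62 mm over the worktop. Through it runs the anvil: a steel spindle along y with a flat disc face 30 mm across, centred at the same height and x, that looks to -y. It is clamped rigid, but its setting differs each time and is not reported: the face stands 34 to 64 mm in -y from this point. Axes as the caliper's.
- carriage (a joint): Travel of the moving jaw's carriage in m: 0 = fully open, grows as it closes (+y of the caliper), at most 0.105. It stays where it is left; pushing it takes about 2 N of dry friction plus 0.12 N for each cm/s.
- thumb_tab (a point): Centre of the rear (-y) face of the carriage's thumb tab, the place to push towards +y: an upright aluminium plate 28 mm wide (x), 9 mm thick (y), top 36 mm above the bed; the point is 20 mm above the bed, 60 mm over the worktop. Behind it (-y) the bed is clear for 30 mm, then ends. Axes as the caliper's.
- jaw: Moving jaw: upright steel block 32 x 12 mm, top 84 mm over the worktop, on the carriage. A spring pivot lets it lean back under load: 14 N m/rad, pivot 56 mm below the face centre, so 0.004 rad and 0.22 mm for each N on the vial (4.5 N per mm of carriage travel after contact). Leaning over 0.035 rad (9 N) it is tilted, the gauging spoilt. Origin: on the pivot, 6 mm over the worktop.
- jaw_face (a point): Centre of the moving jaw's measuring land (32 mm wide in x, 10 mm high), which looks to +y; 62 mm over the worktop, 22 mm above the bed; 55.5 mm in +y from the thumb tab's rear face. With the carriage at 0 it is at y = -49 mm in the caliper's frame.
- vial: Screw-cap glass vial with a white cap, standing upright: round body 27 mm in diameter, 58 mm tall with the cap, smooth straight sides up to 45 mm, 40 to 80 g. Origin: centre of its underside; z up.
- dropper_clear: Bystander: clear glass dropper bottle with a black bulb, 33 mm across, 100 mm tall. Origin: centre of its underside.
- dropper_amber: Bystander: amber glass dropper bottle with a black bulb, 33 mm across, 100 mm tall. Origin: centre of its underside.
- beaker: Bystander: small clear beaker, about 55 mm across, 56 mm tall. Origin: centre of its underside.
- weight: Bystander: brass balance weight, 24 mm across, 26 mm tall. Origin: centre of its underside.
Things that resemble listed ones, but are neither listed nor needed, are in the scene too. There is more than one size of the vial; the one meant has the size given above.

How it is judged:
On the way, in this order (a step that is already met when the one before it is completed fails the run):
1. the vial stands upright on the bed between the jaws, on their centre line, let go of (x of vial in the frame of caliper between -0.012 and 0.012 m and z of vial in the frame of caliper between 0.037 and 0.043 m and angle between vial's own z axis and vertical below 0.1 rad and y of vial in the frame of caliper between -0.02 and 0.05 m and contact force between vial and the fingers below 0.1 N), for 0.2 s.
2. the moving jaw presses the vial against the anvil with at least 1.5 N, the vial standing free of the fingers (x of vial in the frame of caliper between -0.012 and 0.012 m and z of vial in the frame of caliper between 0.037 and 0.043 m and angle between vial's own z axis and vertical below 0.1 rad and contact force between vial and the fingers below 0.1 N and contact force between jaw and vial above 1.5 N and linear speed of vial below 0.005 m/s), for 0.3 s.
At the end, for the whole second after the job is handed in: The vial stands upright (within 0.1 rad) on the bed, within 12 mm of the jaws' centre line, at rest and still lightly held (more than 0.2 N) between the closed moving jaw and the anvil (x of vial in the frame of caliper between -0.012 and 0.012 m and z of vial in the frame of caliper between 0.037 and 0.043 m and angle between vial's own z axis and vertical below 0.1 rad and contact force between jaw and vial above 0.2 N and linear speed of vial below 0.005 m/s and velocity of joint carriage between -0.003 and 0.003 m/s); the robot touches nothing.
It fails at once if the jaw squeezes the vial with more than 10 N (contact force between jaw and vial above 10 N).
It fails at once if the moving jaw is tilted by more than 0.035 rad (angle between jaw's own z axis and vertical above 0.035 rad).
It fails at once if a bystander is moved by more than 20 mm (distance of any of dropper_clear, dropper_amber, beaker, weight from where it was at the start of the episode above 0.02 m).
It also fails if it takes over 53 s, if anything falls off the work surface, if the arm or the gripper's body presses on something with over 40 N, if the wrist force passes 120 N, or if a joint passes its speed limit or range.

## Working session

There is one attempt and no reset: what is moved stays moved. The work goes in short steps, Python scripts to look and compute and a shell command to move; the robot and the scene stay as the last step left them, time stands still between calls to the robot, and variables do not carry over. Pictures are saved under pics/ and viewed, at most 10 in all, crops included, and the job is handed in when it is done.

```bash
ls; mkdir -p pics; python3 - <<'E'
from plant import robot, read_camera
import cv2,pickle
d={}
for n in ("scene","side"):
    c=read_camera(n); d[n]=c; cv2.imwrite(f"pics/{n}0.png",c["image"])
pickle.dump(d,open("cams.pkl","wb"))
import numpy as np
for n in d: E=d[n]["extrinsics"]; print(n,d[n]["K"].tolist(),(-E[:3,:3].T@E[:3,3]).round(3),E[:3,:3].round(2).tolist())
c=read_camera("wrist");cv2.imwrite("pics/wrist0.png",c["image"]);print(c["mount"].round(3).tolist())
print(robot.read_state())
E
```

```text
pics
scene [[370.0910263428831, 0.0, 318.66589561364844], [0.0, 370.0910263428831, 208.10881888765195], [0.0, 0.0, 1.0]] [0.074 0.576 0.664] [[-0.77, -0.64, -0.01], [-0.39, 0.48, -0.78], [0.51, -0.6, -0.62]]
side [[387.1635968034225, 0.0, 324.5600273894687], [0.0, 387.1635968034225, 204.06692292396716], [0.0, 0.0, 1.0]] [0.312 0.74  0.534] [[-0.95, -0.31, 0.0], [-0.16, 0.48, -0.86], [0.27, -0.82, -0.51]]
[[0.0, -0.958, -0.286, 0.08], [1.0, 0.0, 0.001, 0.001], [-0.001, -0.286, 0.958, -0.167], [0.0, 0.0, 0.0, 1.0]]
{'t': 0.15, 'q': array([-8.54397772e-02,  1.30995873e-01,  1.48904604e+00,  5.77020573e-06,
        1.52300775e+00, -8.53659811e-02]), 'dq': array([ 0.00027407, -0.00266852, -0.00485791,  0.00011264, -0.00061388,
       -0.0009744 ]), 'joint_torque': array([ 8.59073725e-05, -5.60473788e+01, -4.92333663e+01,  7.68201635e-02,
        3.05504061e-02, -1.41810942e-04]), 'tool_pos': array([5.99549616e-01, 3.92340966e-05, 2.17814249e-01]), 'orientation': array([-2.22073286e+00, -2.22056836e+00,  1.46694289e-03]), 'force': array([0.12029336, 0.58313281, 0.24034225]), 'wrist_torque': array([ 0.01693342, -0.07213384,  0.01497137]), 'gripper_force': 0.0, 'opening': 0.09295457825025893}
```

View pics/scene0.png

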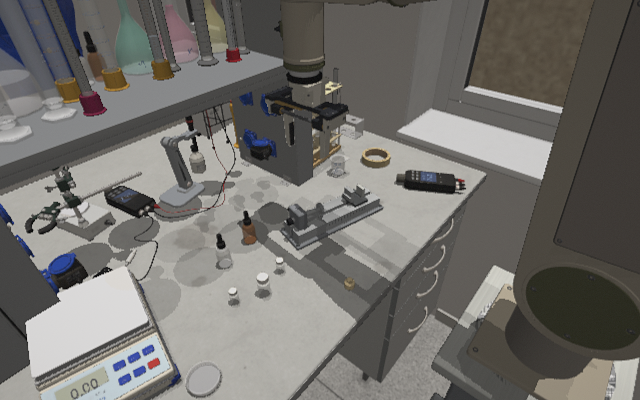

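View pics/side0.png

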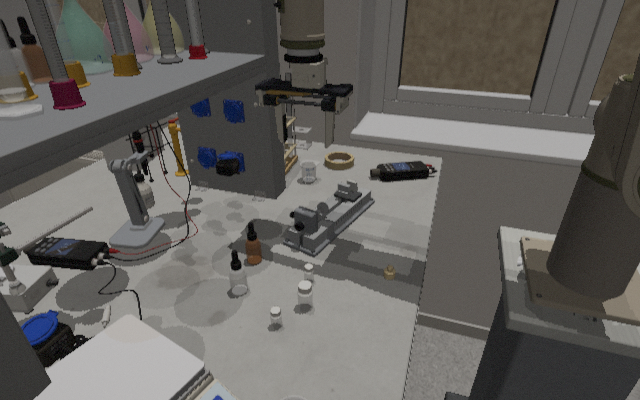

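View pics/wrist0.png

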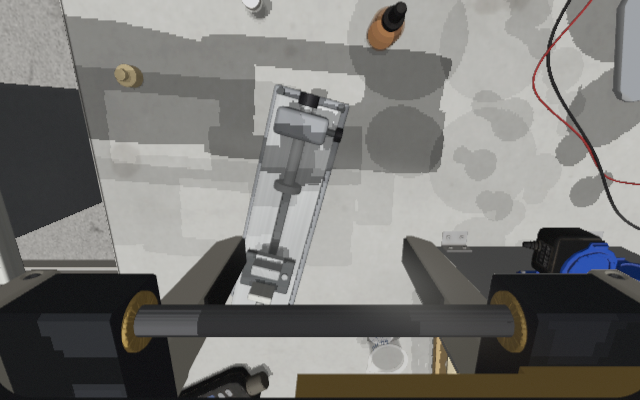

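Candidates for the vial in the scene view are (233,295), (262,284) and (279,265). In the side view they are (275,317), (305,293) and (309,273). The middle one is larger, so I'll check the sizes in a close crop.

```bash
python3 - <<'E'
import cv2,numpy as np
s=cv2.imread("pics/side0.png")[255:335,250:340]; w=cv2.imread("pics/wrist0.png")[75:315,220:370]
a=cv2.resize(s,None,fx=4.4,fy=4.4,interpolation=cv2.INTER_CUBIC); b=cv2.resize(w,None,fx=2.4,fy=2.4,interpolation=cv2.INTER_CUBIC)
H=max(a.shape[0],b.shape[0]); 
o=np.zeros((H,a.shape[1]+b.shape[1],3),np.uint8); o[:a.shape[0],:a.shape[1]]=a;o[:b.shape[0],a.shape[1]:]=b
print(o.shape); cv2.imwrite("pics/comp.png",o)
E
```

```text
(576, 756, 3)
```

View pics/comp.png

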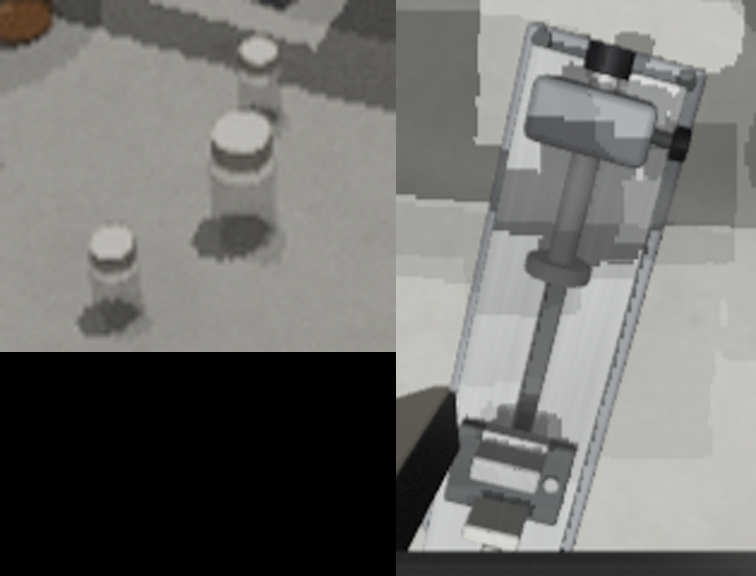

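The middle vial is clearly the largest. Its cap top is at side (305,285) and its base at (305,311). The crop also shows the anvil disc, slot, jaw and tab well enough to measure them.

```bash
cat > h.py <<'E'
import numpy as np,pickle
from scipy.spatial.transform import Rotation as R
MOUNT=np.array([[0.0,-0.958,-0.286,0.08],[1.0,0,0.001,0.001],[-0.001,-0.286,0.958,-0.167],[0,0,0,1]])
def ray(K,T,uv,z):  # T cam->world
    d=T[:3,:3]@np.linalg.solve(K,[uv[0],uv[1],1]); o=T[:3,3]; return o+d*(z-o[2])/d[2]
def wristT(c,s):
    M=np.eye(4);M[:3,:3]=R.from_rotvec(s["orientation"]).as_matrix();M[:3,3]=s["tool_pos"]; return M@c["mount"]
def proj(K,T,p):
    q=np.linalg.inv(T)@np.append(p,1); q=K@q[:3]; return q[:2]/q[2]
E
python3 - <<'E'
from h import *
from plant import robot,read_camera
s=robot.read_state(); c=read_camera("wrist"); T=wristT(c,s); K=c["K"]
pickle.dump((K,T),open("w0.pkl","wb"))
cm=lambda x,y:(220+(x-396)/2.4,75+y/2.4)
for n,p,z in [("discL",(527,262),.062),("discR",(590,272),.062),("slotA",(553,290),.04),("slotB",(523,425),.04),("jawtopL",(478,440),.084),("jawtopR",(545,455),.084),("jawtopfrontmid",(515,440),.084),("tabL",(465,535),.076),("tabR",(518,547),.076),("bedL1",(530,45),.04),("bedL2",(455,385),.04),("bedR1",(697,85),.04),("bedR2",(575,545),.04),("postfrontL",(530,115),.088),("postfrontR",(645,160),.088)]:
    print(n,ray(K,T,cm(*p),z)[:2].round(4))
d=pickle.load(open("cams.pkl","rb"))
for n,L in (("side",[((304.8,284.7),(305.2,309)),((275.5,310.5),(276,326)),((308.8,266.7),(309,280))]),):
    C=d[n];Tc=np.linalg.inv(C["extrinsics"])
    for t,b in L:
        B=ray(C["K"],Tc,b,0); dist=np.linalg.norm(B-Tc[:3,3])
        z=min(np.arange(.02,.08,.001),key=lambda z:np.linalg.norm(ray(C["K"],Tc,t,z)[:2]-B[:2]))
        print(B.round(3),"height",z,"mm/px",1000*dist/C["K"][0,0])
C=d["scene"];Tc=np.linalg.inv(C["extrinsics"])
for t in ((262.5,278),(233,291),(279,262)): print(ray(C["K"],Tc,t,.058)[:2].round(3))
E
```

```text
discL [0.5474 0.0021]
discR [ 0.5757 -0.0026]
slotA [ 0.5558 -0.0172]
slotB [ 0.5378 -0.0893]
jawtopL [ 0.5252 -0.0751]
jawtopR [ 0.5551 -0.0826]
jawtopfrontmid [ 0.5419 -0.0751]
tabL [ 0.5136 -0.13  ]
tabR [ 0.5389 -0.1367]
bedL1 [0.5496 0.0953]
bedL2 [ 0.5045 -0.0671]
bedR1 [0.6238 0.0784]
bedR2 [ 0.5626 -0.1607]
postfrontL [0.5556 0.0673]
postfrontR [0.6005 0.05  ]
[0.508 0.258 0.   ] height 0.06000000000000004 mm/px 1.9253406880249484
[0.542 0.312 0.   ] height 0.03800000000000002 mm/px 1.8645566576111354
[0.528 0.181 0.   ] height 0.03500000000000002 mm/px 2.0729878859746083
[0.505 0.254]
[0.527 0.317]
[0.511 0.199]
```

```bash
python3 -m inch '[-20,-40,0,-7,100,-40,-80,0,-14,100,-50,-100,0,-14,100,-50,-100,0,-14,100,-50,-100,0,-14,100,-50,-100,0,-14,100]'; python3 - <<'E'
from h import *
from plant import robot,read_camera
import cv2
s=robot.read_state(); c=read_camera("wrist"); T=wristT(c,s)
pickle.dump((c["K"],T),open("w1.pkl","wb")); im=c["image"]; cv2.imwrite("pics/w1f.png",im)
cv2.imwrite("pics/w1.png",cv2.resize(im[0:290,180:500],None,fx=2,fy=2,interpolation=cv2.INTER_CUBIC))
E
```

```text
t: 0.7
tool_pos: [0.5501, -0.0998, 0.2186]
orientation: [-2.476, -1.934, -0.001]
force: [-0.6, 0.3, 0.0]
opening: 0.0931
gripper_force: 0.0
```

View pics/w1.png

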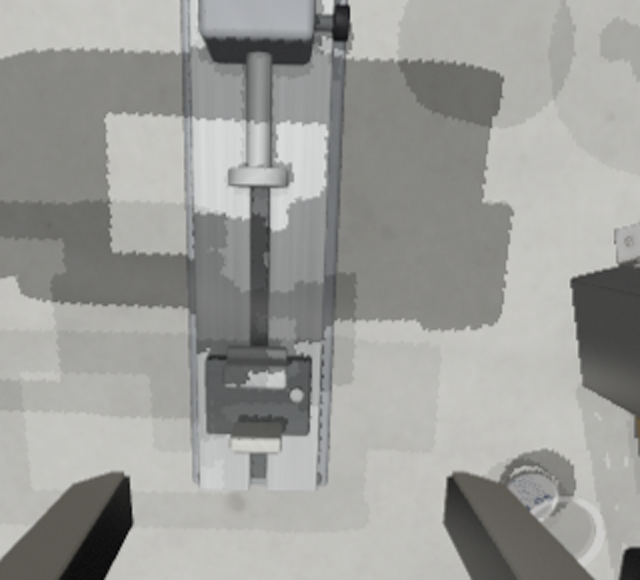

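The view shows the rails' rear end at crop y≈487, the tab at (256,443), the jaw at (257,355), the disc face at (258,186) and the post front at (260,50). I'll turn these into positions along the caliper axis.

```bash
python3 - <<'E'
from h import *
K,T=pickle.load(open("w1.pkl","rb")); print("cam",T[:3,3].round(3))
cm=lambda x,y:(180+x/2,y/2)
a=np.deg2rad(14.0); yd=np.array([np.sin(a),np.cos(a)]); xd=np.array([yd[1],-yd[0]])
for n,p,z in [("bedrearL",(196,487),.04),("bedrearR",(324,487),.04),("slot1",(258,475),.04),("slot2",(259,190),.04),("discL",(228,178),.062),("discR",(289,178),.062),("discfrontbot",(258,187),.062),("disctop",(258,187),.077),("jawtop348",(257,348),.084),("jawtop362",(257,362),.084),("jawtop370",(257,372),.084),("jawtop388",(257,388),.084),("tab420",(256,420),.076),("tab435",(256,435),.076),("tab452",(256,452),.076),("tab452low",(256,452),.04),("post62",(260,62),.062),("post38",(260,38),.09)]:
    q=ray(K,T,cm(*p),z)[:2]; print(n,q.round(4),"s %.4f x %.4f"%(q@yd,q@xd))
E
```

```text
cam [ 0.57  -0.023  0.385]
bedrearL [ 0.4781 -0.162 ] s -0.0415 x 0.5031
bedrearR [ 0.5542 -0.1809] s -0.0415 x 0.5815
slot1 [ 0.517  -0.1635] s -0.0335 x 0.5412
slot2 [ 0.5594 -0.0048] s 0.1307 x 0.5440
discL [0.5466 0.0032] s 0.1354 x 0.5296
discR [ 0.576  -0.0041] s 0.1354 x 0.5599
discfrontbot [ 0.56   -0.0045] s 0.1311 x 0.5444
disctop [ 0.5605 -0.0053] s 0.1304 x 0.5451
jawtop348 [ 0.5408 -0.079 ] s 0.0541 x 0.5439
jawtop362 [ 0.539 -0.086] s 0.0470 x 0.5438
jawtop370 [ 0.5377 -0.091 ] s 0.0418 x 0.5437
jawtop388 [ 0.5355 -0.0991] s 0.0334 x 0.5436
tab420 [ 0.5296 -0.118 ] s 0.0136 x 0.5424
tab435 [ 0.5274 -0.1261] s 0.0052 x 0.5423
tab452 [ 0.5249 -0.1355] s -0.0045 x 0.5421
tab452low [ 0.5197 -0.1487] s -0.0186 x 0.5402
post62 [0.5751 0.0492] s 0.1869 x 0.5461
post38 [0.577  0.0519] s 0.1899 x 0.5474
```

```bash
python3 -m inch '[-5,40,0,0,100,-11,80,0,0,100,-17,120,0,0,100,-23,160,0,0,100,-29,200,0,0,100,-35,240,0,0,100,-43,280,0,0,100,-43,280,0,0,100,-43,280,0,0,100,-43,280,0,0,100]'; python3 - <<'E'
from h import *
from plant import robot,read_camera
import cv2
s=robot.read_state(); c=read_camera("wrist"); T=wristT(c,s)
pickle.dump((c["K"],T),open("w2.pkl","wb")); im=c["image"]
print(proj(c["K"],T,[.507,.256,.058]),proj(c["K"],T,[.507,.256,0]))
cv2.imwrite("pics/w2.png",im)
E
```

```text
t: 1.58
tool_pos: [0.5069, 0.1807, 0.2185]
orientation: [2.473, 1.937, -0.001]
force: [-0.8, -0.9, -0.3]
opening: 0.0931
gripper_force: 0.0
[305.20496003 115.91677311] [307.95072079 114.87386262]
```

View pics/w2.png

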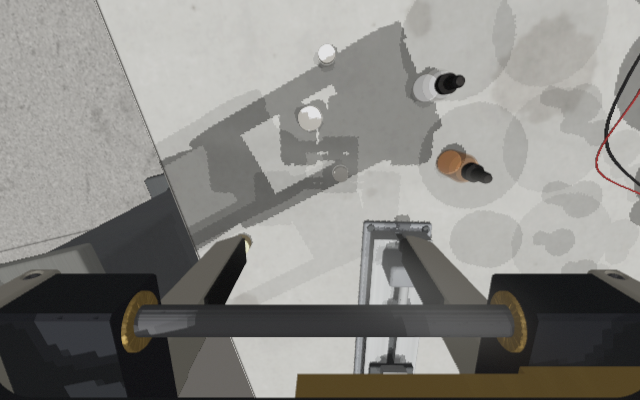

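The big vial's cap is at (310,117), 5 px from the prediction, so the vial is at about (0.511, 0.254). The small vials at (327,53) and (341,172) are clear of the fingers.

```bash
python3 -m inch '[2,36,0,0,100,4,73,-10,0,100,4,73,-50,0,100,4,73,-90,0,100,4,73,-130,0,100,4,73,-170,0,100,4,73,-195,0,100,4,73,-205,0,100,4,73,-205,0,100,4,73,-205,0,100]' && python3 -m inch '[0,0,0,0,60,0,0,0,0,20,0,0,0,0,15,0,0,0,0,15,0,0,0,0,15,0,0,0,0,15,0,0,0,0,15,0,0,0,0,15]' 10
```

```text
t: 2.47
tool_pos: [0.512, 0.2523, 0.0145]
orientation: [2.477, 1.932, 0.001]
force: [1.6, 0.4, 0.4]
opening: 0.0929
gripper_force: 0.0
t: 3.13
tool_pos: [0.5109, 0.253, 0.0136]
orientation: [-2.475, -1.934, 0.0]
force: [0.2, -0.4, 0.2]
opening: 0.0444
gripper_force: 0.0
```

```bash
python3 -m inch '[0,0,0,0,10,0,0,0,0,10,0,0,0,0,10,0,0,0,0,10,0,0,0,0,10,0,0,0,0,10,0,0,0,0,10,0,0,0,0,10]' 10 && python3 -m inch '[0,0,20,0,10,0,0,60,0,10,0,0,100,0,10,0,0,130,0,10,0,0,130,0,10,0,0,130,0,10]'
```

```text
t: 3.8
tool_pos: [0.5109, 0.253, 0.0135]
orientation: [-2.476, -1.934, 0.0]
force: [0.3, 0.3, -1.8]
opening: 0.0265
gripper_force: 10.0
t: 4.3
tool_pos: [0.5128, 0.2537, 0.1465]
orientation: [2.474, 1.933, 0.008]
force: [-0.2, 0.1, -1.0]
opening: 0.0262
gripper_force: 10.0
```

```bash
python3 -m inch '[5,-38,0,0,10,10,-76,0,0,10,16,-114,0,0,10,22,-152,0,0,10,28,-190,0,0,10,34,-228,0,0,10,40,-266,0,0,10,42,-283,0,0,10,42,-283,0,0,10,42,-283,0,0,10]' && python3 -m inch '[0,0,-30,0,10,0,0,-60,0,10,0,0,-78,0,10,0,0,-78,0,10,0,0,-78,0,10,0,0,-78,0,10]' && python3 - <<'E'
from h import *
from plant import robot,read_camera
import cv2
d=pickle.load(open("cams.pkl","rb"))
S=[]
for n,(u,v,w,h) in (("side",(270,170,110,90)),("scene",(270,175,120,80))):
    im=read_camera(n)["image"]; S.append(cv2.resize(im[v:v+h,u:u+w],(400,int(h*400/w)),interpolation=cv2.INTER_CUBIC))
s=robot.read_state(); c=read_camera("wrist"); T=wristT(c,s); pickle.dump((c["K"],T),open("w3.pkl","wb"))
cr=c["image"][150:400,180:460]; S.append(cv2.resize(cr,(400,357)))
H=max(S[0].shape[0]+S[1].shape[0],357); o=np.zeros((H,800,3),np.uint8)
o[:S[0].shape[0],:400]=S[0]; o[S[0].shape[0]:S[0].shape[0]+S[1].shape[0],:400]=S[1]; o[:357,400:]=S[2]
print(o.shape); cv2.imwrite("pics/held.png",o[:600])
E
```

```text
t: 5.13
tool_pos: [0.5517, -0.0307, 0.1414]
orientation: [-2.476, -1.929, 0.004]
force: [0.3, 0.2, -0.3]
opening: 0.0262
gripper_force: 10.0
t: 5.63
tool_pos: [0.5535, -0.0291, 0.0666]
orientation: [2.474, 1.935, 0.001]
force: [-0.3, 0.9, -0.8]
opening: 0.0265
gripper_force: 10.0
(593, 800, 3)
```

View pics/held.png

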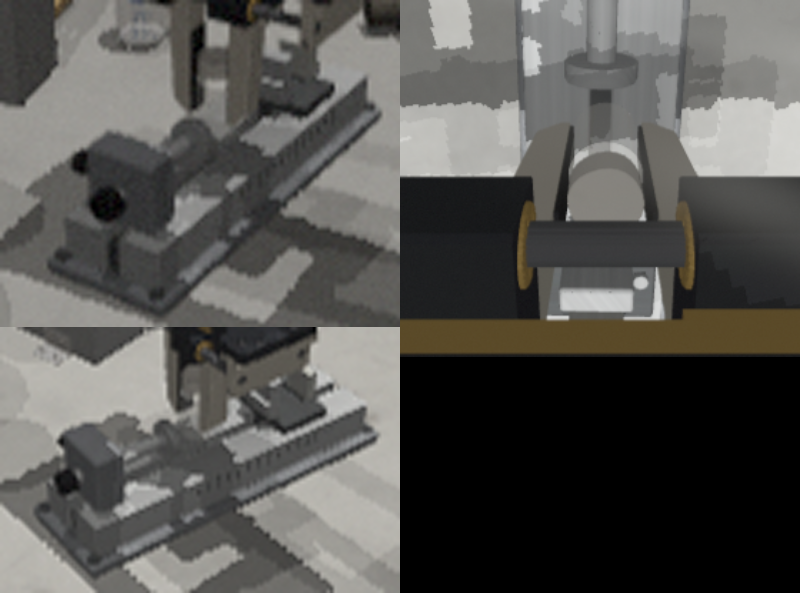

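The vial is held upright and centred on the slot and disc (x≈604 against 601), with free bed on both sides. Next I lower it.

```bash
python3 -m inch '[-1.5,0,-5,0,10,-1.5,0,-10,0,10,-1.5,0,-11.5,0,10,-1.5,0,-12,0,10,-1.5,0,-12,0,10,-1.5,0,-12,0,10,-1.5,0,-12,0,10]'
```

```text
t: 6.37
tool_pos: [0.5515, -0.03, 0.0535]
orientation: [-2.476, -1.934, 0.0]
force: [-0.3, 0.3, -0.6]
opening: 0.0261
gripper_force: 10.0
```

```bash
python3 -m inch '[0,0,-0.5,0,10,0,0,-1,0,10,0,0,-1,0,10,0,0,-1,0,10,0,0,-1,0,10]'
```

```text
t: 6.78
tool_pos: [0.5516, -0.03, 0.0534]
orientation: [2.475, 1.934, 0.0]
force: [-3.3, 0.3, 7.7]
opening: 0.0264
gripper_force: 10.0
```

```bash
python3 -m inch '[0,0,0.6,0,10,0,0,0.6,0,32,0,0,0.6,0,40,0,0,0.6,0,55,0,0,0.6,0,60,0,0,0.6,0,60,0,0,0.6,0,60,0,0,0.6,0,60]' && python3 -m inch '[0,0,25,0,60,0,0,60,0,60,0,0,95,0,60,0,-20,130,0,30,0,-60,130,0,10,0,-100,130,0,0,0,-100,130,0,0,0,-100,130,0,0,0,-100,130,0,0]' && python3 - <<'E'
from h import *
from plant import robot,read_camera
import cv2
s=robot.read_state(); c=read_camera("wrist"); T=wristT(c,s); pickle.dump((c["K"],T),open("w4.pkl","wb"))
print(s["tool_pos"],s["opening"])
cv2.imwrite("pics/w4.png",cv2.resize(c["image"][30:330,160:480],None,fx=2,fy=2,interpolation=cv2.INTER_CUBIC))
E
```

```text
t: 7.45
tool_pos: [0.5515, -0.03, 0.0532]
orientation: [-2.476, -1.934, 0.0]
force: [0.5, -0.3, -0.1]
opening: 0.0556
gripper_force: 0.0
t: 8.2
tool_pos: [0.5512, -0.1298, 0.1828]
orientation: [-2.476, -1.932, 0.0]
force: [0.0, -0.3, -0.3]
opening: 0.0205
gripper_force: 0.0
[ 0.55120322 -0.12983566  0.18281569] 0.020450865905322146
```

View pics/w4.png

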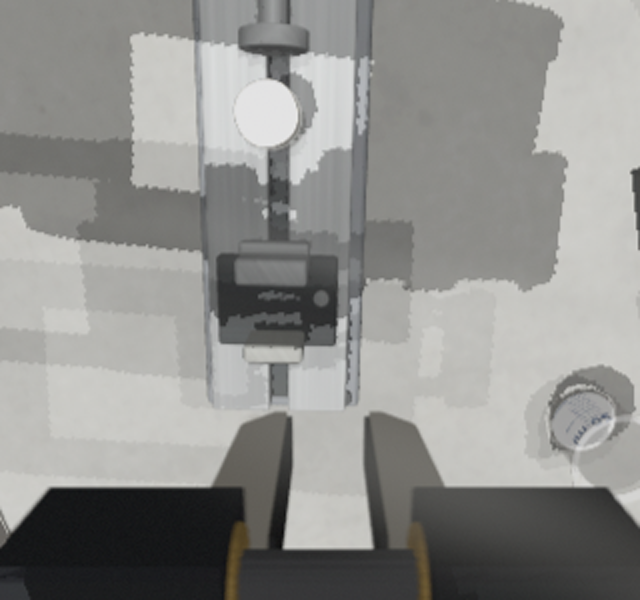

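```bash
python3 - <<'E'
from h import *
K,T=pickle.load(open("w4.pkl","rb"))
cm=lambda x,y:(160+x/2,30+y/2)
a=np.deg2rad(14.3); yd=np.array([np.sin(a),np.cos(a)]); xd=np.array([yd[1],-yd[0]])
for n,p,z in [("vial",(267,114),.098),("slot1",(279,400),.04),("slot2",(279,170),.04),("discfront",(273,50),.062),("discL",(238,40),.062),("discR",(308,40),.062),("jawtop",(275,242),.084),("tabtopfront",(273,345),.076),("tabtoprear",(273,362),.076),("bedrear",(279,408),.04)]:
    q=ray(K,T,cm(*p),z)[:2]; print(n,q.round(4),"s %.4f x %.4f"%(q@yd,q@xd))
s=np.array([.5512,-.1298]); print("tcp s %.4f x %.4f"%(s@yd,s@xd), yd)
E
```

```text
vial [ 0.553  -0.0311] s 0.1065 x 0.5435
slot1 [ 0.5157 -0.1679] s -0.0353 x 0.5412
slot2 [ 0.5475 -0.0521] s 0.0847 x 0.5434
discfront [ 0.5598 -0.0038] s 0.1346 x 0.5434
discL [0.5463 0.0036] s 0.1384 x 0.5285
discR [ 0.5753 -0.0036] s 0.1386 x 0.5584
jawtop [ 0.5413 -0.0806] s 0.0556 x 0.5445
tabtopfront [ 0.5268 -0.1272] s 0.0068 x 0.5419
tabtoprear [ 0.5246 -0.1353] s -0.0015 x 0.5417
bedrear [ 0.5145 -0.1724] s -0.0399 x 0.5411
tcp s 0.0104 x 0.5662 [0.24699901 0.96901573]
```

The vial stands upright on the centre line. Next I put the shut fingers behind the tab.

```bash
python3 -m inch '[-16,-13,0,-1,0,-32,-25,-20,-1,0,-32,-25,-60,-1,0,-32,-25,-95,-1,0,-32,-25,-120,-1,0,-32,-25,-132,-1,0,-32,-25,-132,-1,0,-32,-25,-132,-1,0,-32,-25,-132,-1,0]'; python3 -m inch '[0,0,0,0,0,0.8,2.9,0,0,0,1.6,5.8,0,0,0,1.6,5.8,0,0,0]'
```

```text
t: 9.0
tool_pos: [0.5212, -0.1551, 0.0534]
orientation: [2.49, 1.912, 0.002]
force: [0.2, -0.1, 0.3]
opening: 0.0008
gripper_force: 0.0
t: 9.33
tool_pos: [0.5218, -0.1488, 0.0521]
orientation: [2.491, 1.912, 0.001]
force: [-0.8, -0.1, 0.5]
opening: 0.0005
gripper_force: 0.0
```

```bash
python3 -m inch '[0.3,2,0,0,0,0.8,4,0,0,0,1.3,6,0,0,0,1.8,8,0,0,0]'; python3 -m inch '[0.5,2,0,0,0,1,4,0,0,0,1.5,6,0,0,0,2,8,0,0,0]'
```

```text
t: 9.67
tool_pos: [0.523, -0.1414, 0.0514]
orientation: [2.492, 1.912, -0.001]
force: [-0.7, -2.3, 0.3]
opening: 0.0007
gripper_force: 1.2
t: 10.0
tool_pos: [0.5252, -0.1331, 0.0513]
orientation: [2.492, 1.912, 0.0]
force: [1.0, -2.7, 0.9]
opening: 0.0001
gripper_force: 1.2
```

```bash
python3 -m inch '[0.8,3,0,0,0,1.6,6,0,0,0,2.4,9,0,0,0,3.2,12,0,0,0]';python3 -m inch '[0.8,3,0,0,0,1.6,6,0,0,0,2.4,9,0,0,0,3.2,12,0,0,0]'
```

```text
t: 10.33
tool_pos: [0.5283, -0.1209, 0.0513]
orientation: [2.492, 1.912, 0.0]
force: [0.4, -2.2, 0.3]
opening: 0.0005
gripper_force: 1.2
t: 10.67
tool_pos: [0.5314, -0.1089, 0.0513]
orientation: [2.492, 1.913, 0.0]
force: [1.2, -3.7, 0.6]
opening: 0.0003
gripper_force: 1.2
```

```bash
python3 -m inch '[0.5,2,0,0,0,1,4,0,0,0,1.6,6,0,0,0,1.6,6,0,0,0]'; python3 - <<'E'
from h import *
from plant import robot,read_camera
import cv2
im=read_camera("scene")["image"]; a=cv2.resize(im[175:255,270:390],None,fx=5,fy=5,interpolation=cv2.INTER_CUBIC)
im=read_camera("side")["image"]; b=cv2.resize(im[180:250,280:400][:, :40*1+0],(10,10)) if 0 else None
cv2.imwrite("pics/push.png",a); s=robot.read_state(); print(s["force"],s["tool_pos"])
E
```

```text
t: 11.0
tool_pos: [0.5328, -0.1027, 0.0511]
orientation: [-2.492, -1.912, -0.0]
force: [-0.1, -1.1, -0.3]
opening: 0.0005
gripper_force: 0.1
[-0.87887571  0.2761113  -0.79607949] [ 0.53249967 -0.10264813  0.05089775]
```

View pics/push.png

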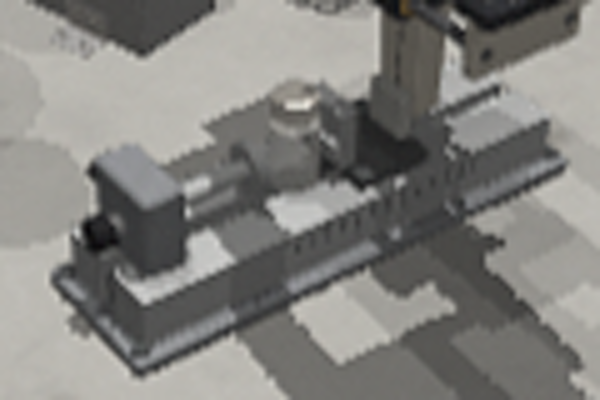

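The vial stands upright between the jaw and the anvil with a small gap left. From here I take small, force-watched steps.

```bash
python3 -m inch '[0.3,1,0,0,0,0.5,2,0,0,0]'; python3 -m inch '[0.1,0.5,0,0,0,0.3,1,0,0,0]'; python3 -m inch '[0.1,0.5,0,0,0,0.3,1,0,0,0]'
```

```text
t: 11.27
tool_pos: [0.5329, -0.1012, 0.0509]
orientation: [-2.492, -1.912, 0.001]
force: [-0.7, -2.5, -0.1]
opening: 0.0007
gripper_force: 1.3
t: 11.43
tool_pos: [0.5332, -0.1001, 0.0509]
orientation: [-2.492, -1.912, 0.001]
force: [-2.7, -1.7, -0.8]
opening: 0.0004
gripper_force: 1.2
t: 11.6
tool_pos: [0.5336, -0.0991, 0.0509]
orientation: [-2.492, -1.912, 0.001]
force: [-1.6, -1.5, -0.1]
opening: 0.0006
gripper_force: 1.2
```

```bash
python3 -m inch '[0.1,0.5,0,0,0,0.3,1,0,0,0]'|grep -E "force|pos"; python3 -m inch '[0.1,0.5,0,0,0,0.3,1,0,0,0]'|grep -E "force|pos"
```

```text
tool_pos: [0.5341, -0.0981, 0.0511]
force: [-1.5, -2.2, -1.9]
gripper_force: 1.2
tool_pos: [0.5346, -0.0971, 0.0512]
force: [-2.2, -1.8, -1.3]
gripper_force: 1.2
```

```bash
python3 -m inch '[0.1,0.5,0,0,0,0.2,0.8,0,0,0]'|grep -E "force|pos"
```

```text
tool_pos: [0.5348, -0.0963, 0.0512]
force: [-2.1, -2.5, -2.3]
gripper_force: 1.2
```

```bash
python3 -m inch '[0.1,0.5,0,0,0,0.2,0.8,0,0,0]'|grep -E "force|pos"
```

```text
tool_pos: [0.5351, -0.0955, 0.0513]
force: [-1.7, -1.7, -1.8]
gripper_force: 1.2
```

```bash
for i in 1; do python3 -m inch '[0.1,0.3,0,0,0,0.2,0.6,0,0,0]'|grep -E "force:|pos"; done; python3 -m inch '[0.1,0.3,0,0,0,0.2,0.6,0,0,0]'|grep -E "force:|pos"
```

```text
tool_pos: [0.5352, -0.0949, 0.0512]
force: [-2.1, -2.5, -1.7]
gripper_force: 1.2
tool_pos: [0.5354, -0.0943, 0.0512]
force: [-2.0, -1.9, -1.4]
gripper_force: 1.2
```

```bash
python3 -m inch '[0.1,0.3,0,0,0,0.2,0.6,0,0,0]'|grep -E "^force:|pos"
```

```text
tool_pos: [0.5355, -0.0937, 0.0512]
force: [-2.0, -2.8, -1.4]
```

```bash
python3 -m inch '[0.1,0.3,0,0,0,0.1,0.5,0,0,0]'|grep -E "^force:|pos"
```

```text
tool_pos: [0.5357, -0.0932, 0.0512]
force: [-2.5, -2.9, -0.7]
```

```bash
python3 -m inch '[0.1,0.3,0,0,0,0.1,0.5,0,0,0]'|grep -E "^force:|pos"
```

```text
tool_pos: [0.5358, -0.0928, 0.0512]
force: [-1.5, -1.9, -1.2]
```

```bash
python3 -m inch '[0.1,0.3,0,0,0,0.2,0.6,0,0,0]'|grep -E "^force:|pos"
```

```text
tool_pos: [0.536, -0.0921, 0.0512]
force: [-3.0, -0.8, -1.7]
```

```bash
python3 -m inch '[0.1,0.3,0,0,0,0.2,0.6,0,0,0]'|grep -E "^force:|pos"
```

```text
tool_pos: [0.5361, -0.0917, 0.0512]
force: [-3.3, -3.6, -0.3]
```

```bash
python3 -m inch '[0.1,0.3,0,0,0,0.2,0.6,0,0,0]'|grep -E "^force:|pos"
```

```text
tool_pos: [0.5362, -0.0913, 0.0512]
force: [-4.6, -5.0, -0.1]
```

The force is now rising, so I hold here and average.

```bash
python3 -m inch '[0,0,0,0,0,0,0,0,0,0,0,0,0,0,0]'|grep -E "^force:|pos";python3 -m inch '[0,0,0,0,0,0,0,0,0,0]'|grep -E "^force:|pos";python3 -m inch '[0,0,0,0,0]'|grep -E "^force:|pos"; python3 -m inch '[0,0,0,0,0]'|grep -E "^force:|pos"
```

```text
tool_pos: [0.5362, -0.0913, 0.0512]
force: [-3.9, -3.9, 0.1]
tool_pos: [0.5362, -0.0913, 0.0512]
force: [-3.9, -4.9, -0.4]
tool_pos: [0.5362, -0.0913, 0.0512]
force: [-3.2, -4.6, -1.2]
tool_pos: [0.5362, -0.0913, 0.0512]
force: [-3.3, -4.6, -0.1]
```

```bash
python3 -m inch '[0.1,0.3,0,0,0,0.1,0.3,0,0,0,0.1,0.3,0,0,0,0.1,0.3,0,0,0,0.1,0.3,0,0,0,0.1,0.3,0,0,0]'|grep -E "^force:|pos"; python3 -m inch '[0,0,0,0,0,0,0,0,0,0]'|grep -E "^force:|pos"
```

```text
tool_pos: [0.5362, -0.0912, 0.0512]
force: [-3.2, -4.4, 0.1]
tool_pos: [0.5362, -0.0911, 0.0512]
force: [-3.6, -4.9, -0.1]
```

```bash
python3 -m inch '[0.1,0.2,0,0,0,0.1,0.5,0,0,0,0.1,0.5,0,0,0,0.1,0.5,0,0,0,0.1,0.5,0,0,0,0.1,0.5,0,0,0]'|grep -E "^force:|pos"; python3 -m inch '[0,0,0,0,0,0,0,0,0,0]'|grep -E "^force:|pos"
```

```text
tool_pos: [0.5363, -0.0909, 0.0512]
force: [-3.9, -5.1, 0.3]
tool_pos: [0.5363, -0.0909, 0.0512]
force: [-3.7, -6.1, -0.2]
```

```bash
python3 -m inch '[-0.1,-0.5,0,0,0,-0.3,-1,0,0,0,-0.5,-2,0,0,0,-1.5,-6,0,0,0,-3.5,-13,0,0,0,-3.5,-13,0,0,0]'|grep -E "^force:|pos"; python3 -m inch '[0,0,30,0,0,0,0,65,0,0,0,-20,100,0,0,0,-50,130,0,0,0,-50,130,0,0,0,-50,130,0,0]'|grep -E "^force:|pos"; python3 - <<'E'
from h import *
from plant import robot,read_camera
import cv2
a=cv2.resize(read_camera("scene")["image"][175:255,270:390],(400,267),interpolation=cv2.INTER_CUBIC)
b=cv2.resize(read_camera("wrist")["image"][0:267,120:520],(400,267))
c=cv2.resize(read_camera("side")["image"][170:250,270:390],(400,267),interpolation=cv2.INTER_CUBIC)
d=cv2.resize(read_camera("scene")["image"][170:310,200:410],(400,267))
cv2.imwrite("pics/end.png",np.vstack([np.hstack([a,b]),np.hstack([c,d])]))
E
```

```text
tool_pos: [0.5333, -0.1042, 0.0516]
force: [-0.1, 0.3, 0.5]
tool_pos: [0.5348, -0.1552, 0.1842]
force: [0.0, 0.9, -1.2]
```

View pics/end.png

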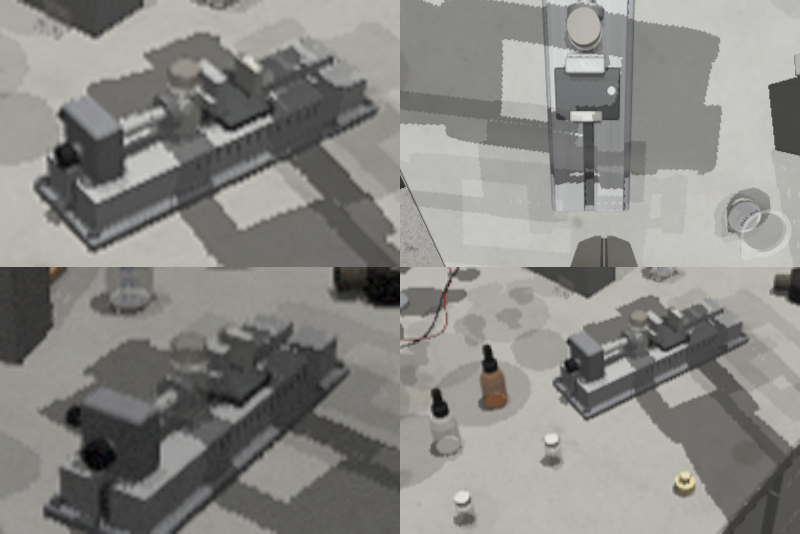

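The vial stands upright, centred and pinched between the jaw and the anvil disc (cap at wrist crop (585,27), jaw at (585,64)). The bystanders are where they were and the robot is clear.

```bash
python3 -c "
from plant import job
print(job.close_job())"
```

```text
the job is handed in; nothing more can be done
None
```

I handed the job in with the vial upright on the jaws' centre line, pinched between the moving jaw and the anvil. I estimated the peak squeeze from wrist force at about 4 N (limit 10 N). The bystanders looked undisturbed and the robot was clear, but the judge's verdict was not shown.

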